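# Monthly trip test of the bench power console

### The job

The clear cover of the bench power console stands open for its monthly trip test. Press the yellow test button so that the wide black breaker lever drops, let the button come out again, lift that lever back up until it stays fully up, then close the clear cover completely. Leave the two small levers beside it switched on and the things around the console where they stand.

Things in the scene. Friction and masses are not known exactly. Their poses are not given: they have to be found in the camera images.
- console: Grey bench console, fixed, 210 mm deep (x -100 to +110), 250 mm wide (y), 168 mm high. Origin on the counter at the middle of its width; x points level from its low front (45 mm high, towards the robot) to its high back, y left, z up. Its control face slopes up from the front edge at 35 degrees from level. A hinge ledge on the face is 34 mm proud, panel x +68 to +84, y -95 to +95.
- panel (a point): Middle of the sloped control face, on its surface, at x -12.5, y 0, z 106 mm of the console. Axes ('panel' frame): x up the slope, y left, z square out of the face (35 degrees from vertical, leaning to the robot). The face runs from x -107 to +107. The white breaker row, x -22.5 to +22.5, y -63 to +63, is 14 mm proud. Down the slope from it the face is flat, but for a lamp 10 mm proud at x -88, y +60.
- test_button_top (a point): Middle of the outer face of the square yellow test button (14 x 14 mm) at panel x 0, y +51; it stands 6 mm proud of the breaker row (20 mm above the face) and its z axis points square out of the face. It moves with the button.
- test_button (a joint): Travel of the test button, m: 0 out, 0.0045 pressed right in (straight into the face). A spring brings it back. It takes 4 to 5 N to trip the lever, which goes over when the button is about 3 mm in and then drops in 0.3 s. While the button is held in, the lever cannot stay up.
- lever_tip (a point): Middle of the outer end of the wide black lever of the residual-current breaker: a paddle 22 mm wide (y), 8 mm thick, 26 mm long from its axis. The axis runs along panel y at x 0, y +9, 10 mm above the face (4 mm below the top of the breaker row). There is 24 mm free beside it up to the test button and 29 mm to the small levers.
- lever (a joint): Angle of the wide lever, rad: 0 fully up (on; it leans up the slope 0.65 rad from the face's z axis), 1.3 fully down (tripped; leans down the slope by as much). A snap action drives it to either stop: lifted from 1.3 it pushes back with up to 0.06 N m (about 3 N at the tip) until below 0.3, from where it snaps up by itself and stays.
- cover_hinge (a point): Middle of the hinge axis of the clear cover, at panel x +66, y 0, z +38; the axis runs along panel y.
- cover_edge (a point): Middle of the free edge of the clear cover, on its outer surface, 128 mm from the hinge axis; moves with it. The cover is a clear sheet 128 x 200 x 4 mm (outer surface 2 mm outside the plane through the hinge axis) with rims on its inner side along both sides and the free edge, reaching 36 mm in from that plane. A black tab, 60 mm wide, 6 mm thick, runs 14 mm on past the free edge.
- cover (a joint): Angle of the clear cover, rad: 0 closed (parallel to the face, free edge down the slope), growing as the free edge swings up and back; 1.57 square out of the face, stop at 2.35. Hinge friction (0.25 N m) holds it wherever it is left: push it all the way shut. Starts at 1.95 to 2.3, where its rims overhang the breakers: a hand coming straight down strikes them, one leaning with the panel's z fits.
- small_lever_1 (a joint): Narrow dark grey lever (9 mm wide, 26 mm long) at panel y -36 in the same row: 0 up (on), 1.3 down (off). It stays where it is pushed (about 1 N at the tip), and must stay up.
- small_lever_2 (a joint): The same at panel y -54. It must stay up.
- bowl: Grey rubber mixing bowl, 116 mm across, 62 mm high, loose on the counter near the console; origin under its middle.
- jar: Squat blue glass jar with steel lid, 66 mm across, 56 mm high, loose; origin under its middle.
- dappen_cup: Small stainless dappen cup, 48 mm across, 32 mm high, loose; origin under its middle.
- tray_gauge: Flat nickel tray gauge, 4 mm thick, about 145 mm long along its y and 66 mm wide, loose on the counter; origin underneath, in its middle region.

How it is judged:
On the way, in this order (a step that is already met when the one before it is completed fails the run):
1. The test button is pressed in (value of joint test_button above 0.003 m), for 0.02 s.
2. The wide lever has dropped fully and the test button has come out again (value of joint lever above 1.2 rad and value of joint test_button below 0.001 m), for 0.1 s.
3. The wide lever is lifted fully up and stays there (value of joint lever below 0.08 rad), for 0.2 s.
At the end, for the whole second after the job is handed in: The clear cover is closed (within 0.06 rad), the wide lever and both small levers are fully up (within 0.08 rad), the test button is out (within 1 mm), and the bowl, jar, dappen cup and tray gauge are within 20 mm of where they stood (value of joint cover below 0.06 rad and value of joint each of lever, small_lever_1, small_lever_2 below 0.08 rad and value of joint test_button below 0.001 m and distance of each of bowl, jar, dappen_cup, tray_gauge from where it was at the start of the episode below 0.02 m); the robot touches nothing.
It fails at once if The wide lever is pulled down by hand instead of being tripped by the test button (value of joint lever between 0.1 and 0.25 rad and velocity of joint lever above 0.3 rad/s and value of joint test_button below 0.0015 m).
It fails at once if A small lever is switched off (value of joint any of small_lever_1, small_lever_2 above 0.3 rad).
It fails at once if The bowl, jar, dappen cup or tray gauge is pushed away (20 mm) (distance of any of bowl, jar, dappen_cup, tray_gauge from where it was at the start of the episode above 0.02 m).
It also fails if it takes over 48 s, if anything falls off the work surface, if the arm or the gripper's body presses on something with over 40 N, if the wrist force passes 120 N, or if a joint passes its speed limit or range.

### The arm

A 7-joint arm with a two-finger parallel gripper is mounted at the origin on the work surface. World frame = base frame: x ahead of the robot, y to its left, z up, the work surface at z = 0. Lengths are in m, angles in rad, forces in N, time in s.
With the tool pointing down it reaches from about 0.35 to 0.9 m from the base axis. Payload 19.9 kg.
Tool frame: the origin (TCP) lies on the centre line of the jaws, within the pads' length; the fingertips stand 19 mm ahead of it and the grasp point (between the pads) is the TCP; z points along the fingers, x is the direction in which the jaws open and shut, and the axes are right-handed (so a half turn about z gives the same grasp; the last joint's range is limited). The gripper opens to 94 mm and grips with 3 to 60 N. Pads are 16 mm wide; open, the fingers measure 119 mm over their backs; the gripper's body (75 mm by 177 mm) begins 78 mm behind the grasp point.
Start: joints at [1.135, 0.417, -0.01, 1.614, 0.005, 1.111, -0.053], TCP at [0.24, -0.577, 0.194] pointing down, gripper open.
Joint ranges: [-2.81, 2.81], [-0.39, 2.02], [-1.27, 1.25], [0.06, 2.57], [-1.19, 4.33], [0.19, 2], [-2.82, 2.82]. Speed limits (rad/s): [1.89, 1.89, 2.39, 2.39, 3.01, 3.01, 3.01].

### API

Orientations are given as [roll, pitch, yaw] about the fixed x, y, z axes, in that order (R = Rz(yaw) Ry(pitch) Rx(roll)).
In Python, from plant import robot gives the robot as it stands. The module is installed in compiled form; this text tells all that it offers.
- The arm moves only by the tool drive_tool, never from a script. Its arguments are lists of equal length, an entry for each row: "linear": the shift along the tool's x, y, z in mm, a list of three; "roll": the turn about the tool's z in rad; "claw": the finger opening in mm, from 0 to 94. In form: {"linear": [[dx, dy, dz], ...], "roll": [roll, ...], "claw": [claw, ...]}. A call has exactly 10 rows; each row shifts and turns the commanded pose from where the row before left it, along the tool's axes as they then stand; what a row does not reach is not made up. A row lasts 1/8 s, in which the tool goes at most 62.5 mm and 10.7 degrees, less where a joint would pass 70% of its speed; a pose out of reach is approached as far as the arm can. A call is refused whole if a number of a shift passes 62.5 or a number of a turn 0.188, either way. A call with a gripper value outside its range is refused whole. The fingers move at their own pace and stop on an object; "grip_force" is the grip in N (left out, the last holds). Time passes only in rows, so rows that do not move let the fingers close, or fill a call up. It gives the time, the measured TCP pose, the force and the opening at its end, in the units of the state.
- robot.get_state(): the state, without advancing time (a new reading comes with each control period).
- robot.capture(name): name is "scene" or "top"; returns (picture, depth): 420x560x3 uint8, blue, green, red; 420x560 float32, m along the optical axis (not along the pixel's ray), 0 where there is no reading.
- robot.camera_params(name): a dict with "K" (3x3 intrinsics, pixels), "dist" ([k1, k2, p1, p2, k3] as OpenCV has them; the pictures are not rectified), "xyz" and "rotation" of the camera in the world. Camera axes: x right, y down, z forward; pixel columns grow to the right and rows downward; lengths in m; the calibration is good to about 2 mm. A picture is of the moment at which its call begins. camera_params takes no time and is no camera call.
- robot.sign_off(): hands the job in, once; it reports no verdict.
Trained networks look in the newest picture that a camera, given by its name, has taken for a name from the list of things; names that differ only in an ending like _2 or _b are one class to them, and where a whole thing is asked for, a point or a joint stands for the part that bears it (a point fixed in the world has none). Each returns a list of dicts, best first, with "score" (0 to 1); they miss things now and then, are a little off and sometimes report something else, mostly with a low value. They report only what shows in the picture. A call takes as long as a camera call.
- robot.find_in(camera, query): "location" ([row, column] in pixels, amid what is visible of it).
- robot.spot_point(camera, query): "location" ([row, column] in pixels: a listed point, or the origin of a listed thing).
The state is a dict: "time_s": time; "joints": joint angles; "qvel": joint speeds; "joint_efforts": joint torques, N m; "eef_pos": TCP position; "orientation": TCP orientation; "wrist_force": force on the tool from outside, world axes, zero at the start; "torque": the same for the moment, N m; "gripper_width": finger opening in m.
Only numpy, scipy, OpenCV 4.12 (cv2) and the standard library are available. Lean on these libraries where they do the work, as an engineer would, in place of code of your own. Each camera call takes 0.05 s, during which the arm holds its last target.

## Working session

There is one attempt and no reset: what is moved stays moved. The work goes in short steps, Python scripts to look and compute and a tool call to move; the robot and the scene stay as the last step left them, time stands still between calls to the robot, and variables do not carry over. Pictures are saved under pics/ and viewed, and the job is handed in when it is done.

Besides the shell and the picture viewer there is one more tool, called after ">>>" as name(argument=value, ...), one argument or row to a line, values as JSON. drive_tool: Moves the arm, as the interface text tells. Its arguments: {"type":"object","properties":{"linear":{"type":"array"},"roll":{"type":"array"},"claw":{"type":"array"},"grip_force":{"type":"number"}},"required":["linear","roll","claw"]}

```bash
mkdir -p pics; cat > h.py <<'E'
import numpy as np, cv2
from scipy.spatial.transform import Rotation as Rn
from plant import robot
def cam(n):
    p=robot.camera_params(n); R=np.array(p['rotation'],float)
    if R.shape!=(3,3): R=Rn.from_euler('xyz',R).as_matrix()
    return np.array(p['K']),np.array(p['dist']),np.array(p['xyz']),R
def ray(n,rc):
    K,d,t,R=cam(n)
    u=cv2.undistortPoints(np.array([[[rc[1],rc[0]]]],float),K,d)[0,0]
    return t,R@np.array([u[0],u[1],1.])
def deproj(n,rc,depth):
    t,r=ray(n,rc); return t+r*depth
def proj(n,P):
    K,d,t,R=cam(n)
    p,_=cv2.projectPoints((np.atleast_2d(P)-t)@R,np.zeros(3),np.zeros(3),K,d); return p[:,0,::-1]
def tri(a,rca,b,rcb):
    ta,ra=ray(a,rca); tb,rb=ray(b,rcb)
    s=np.linalg.lstsq(np.c_[ra,-rb],tb-ta,rcond=None)[0]
    A=ta+ra*s[0];B=tb+rb*s[1]; return (A+B)/2,np.linalg.norm(A-B)
E
python3 - <<'E'
from h import *
np.set_printoptions(precision=4,suppress=True)
s=robot.get_state()
for k in s: print(k,np.round(s[k],4))
for n in ['scene','top']:
    p=robot.camera_params(n); print(n,p)
    im,d=robot.capture(n); cv2.imwrite(f'pics/{n}0.png',im); np.save(f'{n}0.npy',d)
    for q in ['panel','test_button_top','lever_tip','cover_hinge','cover_edge','console','bowl','jar','dappen_cup','tray_gauge']:
        r=robot.spot_point(n,q)
        for x in r[:2]:
            l=x['location'];i,j=int(round(l[0])),int(round(l[1]))
            dd=d[i,j] if 0<=i<420 and 0<=j<560 else 0
            print(n,q,np.round(l,1),round(x['score'],2),deproj(n,l,dd) if dd>0 else None)
E
```

```text
time_s 0.0
joints [ 1.1355  0.418  -0.0103  1.6142  0.0047  1.1107 -0.053 ]
qvel [-0.0014 -0.0001  0.0001 -0.0008  0.0002 -0.0022  0.0008]
joint_efforts [ -0.0002 -85.1256   0.6386 -42.5998  -0.0488   0.0185   0.0002]
eef_pos [ 0.2396 -0.5768  0.1934]
orientation [ 3.1415  0.0012 -1.177 ]
wrist_force [-0.2854 -0.5162  0.1125]
torque [-0.0507  0.0059 -0.007 ]
gripper_width 0.0939
scene {'K': array([[427.2809,   0.    , 282.6615],
       [  0.    , 427.2809, 214.5291],
       [  0.    ,   0.    ,   1.    ]]), 'dist': array([-0.0618,  0.    ,  0.    ,  0.    ,  0.    ]), 'xyz': array([0.8398, 0.3644, 0.8281]), 'rotation': array([-2.5836, -0.0095,  2.4909])}
scene panel [224.5 313.1] 0.68 [0.5602 0.0957 0.1817]
scene lever_tip [217.9 304.8] 0.24 [0.5624 0.0753 0.1795]
scene cover_hinge [217.8 305.9] 0.59 [0.5615 0.0771 0.1813]
scene cover_edge [169.7 312.1] 0.87 [0.5504 0.0681 0.3018]
scene console [288.4 399.3] 0.5 [0.4376 0.2482 0.0028]
scene console [175.8 268.1] 0.22 [ 0.5704 -0.0236  0.2051]
scene jar [206.2 226.5] 0.61 [ 0.6568 -0.0367  0.1673]
scene dappen_cup [345.1 361.9] 0.88 [
[... 321 characters left out ...]
.    ]), 'xyz': array([0.502 , 0.0351, 1.0488]), 'rotation': array([-3.0801,  0.0012, -1.5901])}
top panel [223.6 262.2] 0.85 [0.5268 0.0568 0.3001]
top panel [205.8 258.4] 0.3 [0.5684 0.0686 0.1354]
top lever_tip [208.9 171.3] 0.48 [0.5748 0.2764 0.0028]
top cover_hinge [208.4 256.2] 0.66 [0.5557 0.0685 0.247 ]
top cover_edge [208.4 257.8] 0.58 [0.5547 0.0651 0.2618]
top cover_edge [209.9 257. ] 0.55 [0.5494 0.0648 0.3045]
top console [223.3 261.4] 0.74 [0.5273 0.0581 0.3   ]
top bowl [246.6 353.9] 0.8 [ 0.4795 -0.1444  0.0076]
top jar [185.1 346. ] 0.8 [ 0.6162 -0.1224  0.0569]
top dappen_cup [206.  169.6] 0.53 [0.5815 0.2798 0.0049]
top tray_gauge [263.5 184.7] 0.78 [0.4481 0.2452 0.0075]
```

View pics/scene0.png

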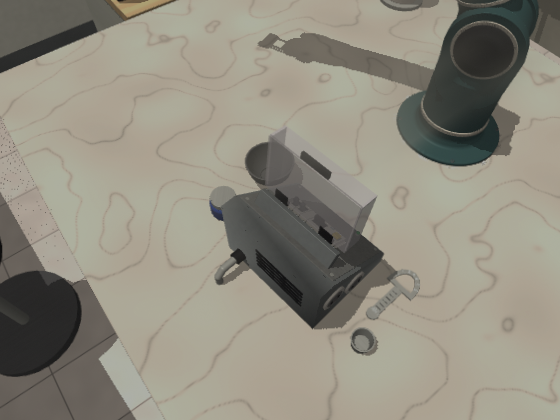

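View pics/top0.png

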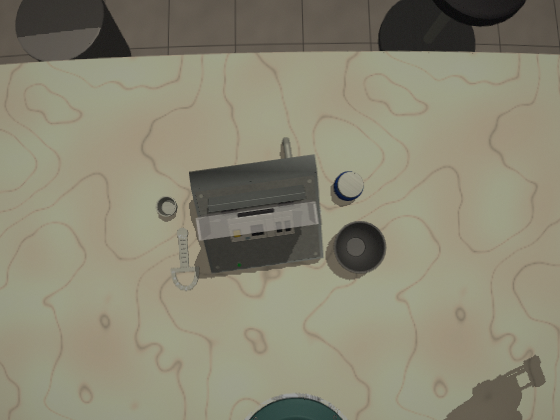

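Both views show the console with its cover open, tray gauge and dappen cup on its left, bowl and jar on its right. I'll zoom in for corner measurement.

```bash
python3 - <<'E'
import cv2
a=cv2.imread('pics/top0.png')[140:290,150:400]; cv2.imwrite('pics/topz.png',cv2.resize(a,None,fx=3.2,fy=3.2,interpolation=3))
a=cv2.imread('pics/scene0.png')[120:330,200:400]; cv2.imwrite('pics/scenez.png',cv2.resize(a,None,fx=2.8,fy=2.8,interpolation=3))
E
```

```text
(no output)
```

View pics/topz.png

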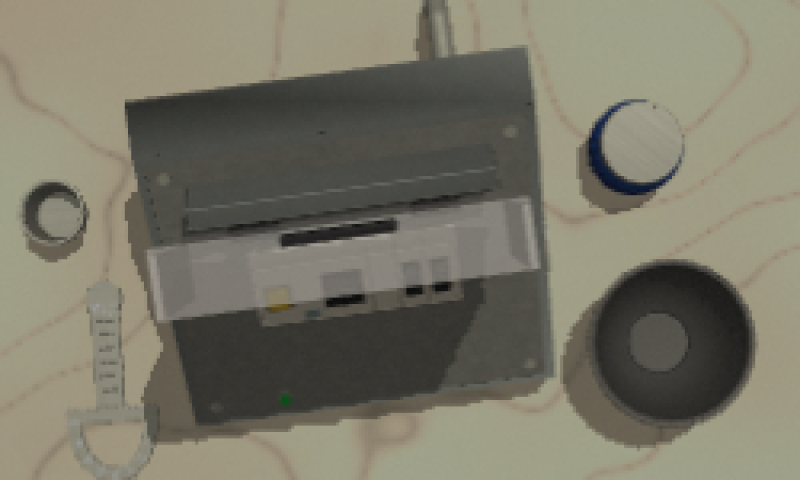

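View pics/scenez.png

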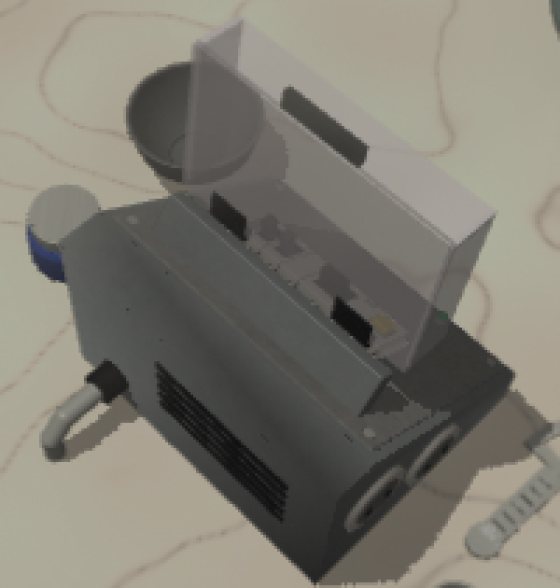

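```bash
cat > fit.py <<'E'
from h import *
from scipy.optimize import least_squares
a=np.radians(35); c,s=np.cos(a),np.sin(a)
PX=np.array([c,0,s]);PY=np.array([0,1.,0]);PZ=np.array([-s,0,c]);P0=np.array([-.0125,0,.106])
RP=np.c_[PX,PY,PZ]
def pan(x,y,z): return P0+RP@np.array([x,y,z])/1000
def con(x,y,z): return np.array([x,y,z])/1000
def world(p,P): # p: x,y,yaw ; P console
    P=np.atleast_2d(P); C,S=np.cos(p[2]),np.sin(p[2])
    return P@np.array([[C,-S,0],[S,C,0],[0,0,1]]).T+[p[0],p[1],0]
if __name__=='__main__':
    np.set_printoptions(precision=4,suppress=True)
    T=[((195,424),con(-100,125,45)),((553,376),con(-100,-125,45)),((126,101),con(110,125,168)),((528,47),con(110,-125,168)),
     ((285,400),pan(-88,60,10)),((263,325),pan(-22.5,63,14)),((460,298),pan(-22.5,-63,14)),((279,300),pan(0,51,20)),((188,187),pan(84,95,34)),((493,147),pan(84,-95,34))]
    S_=[((315,583),con(110,125,0)),((514,375),con(-100,125,45)),((442,316),pan(-88,60,10)),((383,325),pan(0,51,20))]
    obs=[('top',(140+r/3.2,150+q/3.2),P) for (q,r),P in T]+[('scene',(120+r/2.8,200+q/2.8),P) for (q,r),P in S_]
    f=lambda p:np.concatenate([proj(n,world(p,P))[0]-rc for n,rc,P in obs])
    r=least_squares(f,[.55,.07,0.1],loss='soft_l1',x_scale=[.1,.1,.1])
    print(r.x); print(r.fun.reshape(-1,2).round(1))
    for n in ['top','scene']:
        sub=[o for o in obs if o[0]==n]
        g=lambda p:np.concatenate([proj(n,world(p,P))[0]-rc for _,rc,P in sub])
        print(n,least_squares(g,[.55,.07,.1],loss='soft_l1',x_scale=[.1]*3).x)
    p=r.x; np.save('pose.npy',p)
    # depth check: face right-front area
    d=np.load('top0.npy')
    for P in [pan(-70,0,0),pan(-60,80,0),pan(-60,-80,0),pan(-90,-30,0),con(95,60,168),con(95,-60,168)]:
        rc=proj('top',world(p,P))[0]; i,j=np.round(rc).astype(int)
        print(rc,deproj('top',rc,np.median(d[i-1:i+2,j-1:j+2])),world(p,P)[0])
    # cover angle: from edge in scene/top
    dsc=np.load('scene0.npy')
    for th in [1.95,2.0,2.05,2.1,2.15,2.2,2.25,2.3]:
        def cov(y,l=128,o=2): # closed: dir -x ; opens toward +z
            dirv=np.array([-np.cos(th),0,np.sin(th)]); nrm=np.array([np.sin(th),0,np.cos(th)])
            q=np.array([66,y,38])+l*dirv+o*nrm; return world(p,pan(*q))[0]
        print(th,proj('top',cov(100)).round(1),proj('top',cov(-100)).round(1),proj('scene',cov(100)).round(1),proj('scene',cov(-100)).round(1),cov(0))
E
python3 fit.py
```

```text
[0.5429 0.0666 0.1141]
[[-0.  -0. ]
 [-0.   0.3]
 [-0.9 -0.6]
 [-0.9 -0.3]
 [-0.2 -0.3]
 [ 0.   0.4]
 [ 0.4 -1.2]
 [-0.2 -0.6]
 [ 6.4 -1.5]
 [ 5.8  1.2]
 [ 1.5 -1.8]
 [-0.5 -0.2]
 [-1.   0. ]
 [-1.6 -0.5]]
top [0.5432 0.0661 0.114 ]
scene [0.5441 0.0691 0.1257]
[251.7594 264.9618] [0.4737 0.0586 0.0714] [0.4736 0.0587 0.0658]
[252.9627 227.5616] [0.4727 0.1388 0.0746] [0.4726 0.1391 0.0716]
[243.0921 301.2493] [ 0.4909 -0.0196  0.0757] [ 0.4908 -0.0199  0.0716]
[257.2195 279.6753] [0.4609 0.0271 0.0583] [0.4607 0.027  0.0544]
[173.7026 222.3577] [0.6306 0.1371 0.1674] [0.6305 0.1371 0.168 ]
[165.5701 283.0115] [0.6441 0.0179 0.1684] [0.6442 0.0179 0.168 ]
1.95 [[226.6 196.9]] [[210.5 316.6]] [[203.4 367.1]] [[130.6 274.9]] [0.5353 0.0658 0.3   ]
2.0 [[222.8 196.3]] [[206.7 316.1]] [[205.4 364.5]] [[132.1 272.2]] [0.5416 0.0665 0.3012]
2.05 [[219.  195.8]] [[202.9 315.6]] [[207.5 361.8]] [[133.6 269.4]] [0.5479 0.0672 0.3021]
2.1 [[215.1 195.2]] [[199.1 315.1]] [[209.8 359.1]] [[135.4 266.5]] [0.5542 0.0679 0.3027]
2.15 [[211.3 194.7]] [[195.2 314.6]] [[212.3 356.2]] [[137.3 263.6]] [0.5605 0.0687 0.303 ]
2.2 [[207.5 194.3]] [[191.4 314.1]] [[214.9 353.3]] [[139.3 260.7]] [0.5669 0.0694 0.3029]
2.25 [[203.7 193.8]] [[187.6 313.5]] [[217.6 350.4]] [[141.5 257.8]] [0.5733 0.0701 0.3025]
2.3 [[199.9 193.5]] [[183.9 312.9]] [[220.4 347.4]] [[143.8 254.9]] [0.5796 0.0708 0.3019]
```

Top and scene fits agree: the console is at (0.543, 0.067) with yaw 0.114, and the cover stands at about 2.05 rad. The pixel residuals are about 1 px, apart from my ledge labels. The tool can only point straight down, so I'll work like this:
- Jaw axis along console x, and the far finger's back edge does the work.
- Push the cover back to its stop before anything else.

First, raise and turn.

>>> drive_tool(
  linear=[
    [0,0,-40],
    [0,0,-40],
    [0,0,-40],
    [0,0,-40],
    [0,0,-40],
    [0,0,0],
    [0,0,0],
    [0,0,0],
    [0,0,0],
    [0,0,0],
  ],
  roll=[-0.184,-0.184,-0.184,-0.184,-0.184,-0.184,-0.184,0,0,0],
  claw=[94,94,94,94,94,94,94,94,94,94],
)

```text
time_s: 2.35
eef_pos: [0.2399, -0.5771, 0.394]
orientation: [-3.141, 0.0, 0.108]
wrist_force: [0.7, 0.1, -0.7]
gripper_width: 0.0939
```

```bash
cat > st.py <<'E'
from fit import *
np.set_printoptions(precision=1,suppress=True)
p=np.load('pose.npy')
def toc(P):
    C,S=np.cos(p[2]),np.sin(p[2]); v=np.array(P)-[p[0],p[1],0]
    return np.array([C*v[0]+S*v[1],-S*v[0]+C*v[1],v[2]])*1000
def show():
    s=robot.get_state(); q=toc(s['eef_pos']); C,S=np.cos(p[2]),np.sin(p[2]); f=np.array(s['wrist_force'])
    print('t',round(s['time_s'],2),'TCP con',q,'far edge x',round(q[0]+59.5,1),'tipz',round(q[2]-19,1),'rpy',np.round(s['orientation'],4),'F con',[round(C*f[0]+S*f[1],1),round(-S*f[0]+C*f[1],1),round(f[2],1)],'w',s['gripper_width'])
    return q
if __name__=='__main__': show()
E
python3 st.py
```

```text
t 2.35 TCP con [-374.4 -605.1  394. ] far edge x -314.9 tipz 375.0 rpy [-3.1  0.   0.1] F con [np.float64(0.7), np.float64(0.1), np.float64(-0.7)] w 0.09390921739257174
```

>>> drive_tool(
  linear=[
    [15,-45,0],
    [15,-45,0],
    [15,-45,0],
    [15,-45,0],
    [15,-45,0],
    [15,-45,0],
    [15,-45,0],
    [15,-45,0],
    [15,-45,0],
    [15,-45,0],
  ],
  roll=[-0.006,0,0,0,0,0,0,0,0,0],
  claw=[94,94,94,94,94,94,94,94,94,94],
)

```text
time_s: 3.6
eef_pos: [0.3366, -0.1111, 0.3942]
orientation: [3.141, -0.0, 0.115]
wrist_force: [1.1, -0.5, 0.7]
gripper_width: 0.0942
```

```bash
python3 st.py
```

```text
t 3.6 TCP con [-225.2 -153.1  394.2] far edge x -165.7 tipz 375.2 rpy [ 3.1 -0.   0.1] F con [np.float64(1.0), np.float64(-0.6), np.float64(0.7)] w 0.09424073866123986
```

>>> drive_tool(
  linear=[
    [20,-30,18],
    [20,-30,18],
    [20,-30,18],
    [20,-30,18],
    [20,-33,18],
    [5,0,0],
    [10,0,0],
    [10,0,0],
    [0,0,0],
    [0,0,0],
  ],
  roll=[0,0,0,0,0,0,0,0,0,0],
  claw=[94,94,94,94,94,94,94,94,94,94],
)

```text
time_s: 4.85
eef_pos: [0.4427, 0.0536, 0.3041]
orientation: [-3.142, 0.0, 0.117]
wrist_force: [0.1, 0.1, 0.9]
gripper_width: 0.0942
```

```bash
python3 st.py; python3 - <<'E'
from h import *
for n in ['scene','top']:
    im,d=robot.capture(n); cv2.imwrite(f'pics/{n}1.png',im)
E
python3 - <<'E'
import cv2
a=cv2.imread('pics/top1.png')[130:330,150:400]; a=cv2.resize(a,None,fx=2,fy=2,interpolation=3)
b=cv2.imread('pics/scene1.png')[80:350,190:400]; b=cv2.resize(b,(300,386),interpolation=3)
import numpy as np
c=np.zeros((400,800,3),np.uint8); c[:400,:500]=a; c[:386,500:]=b; cv2.imwrite('pics/m1.png',c)
E
```

```text
t 4.85 TCP con [-101.1   -1.6  304.1] far edge x -41.6 tipz 285.1 rpy [-3.1  0.   0.1] F con [np.float64(0.1), np.float64(0.1), np.float64(0.9)] w 0.09420984127415688
```

View pics/m1.png

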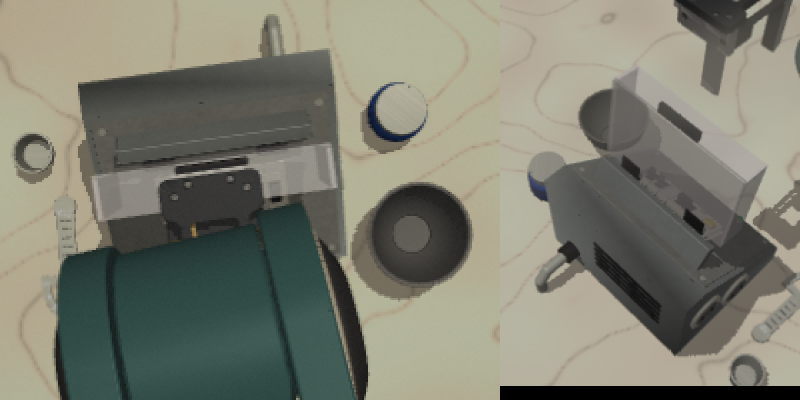

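The frame shows the hand in front of the open cover, with its 177 mm side along console x. Far edge is about 10 mm short of the rim. I'll push the cover back now.

>>> drive_tool(
  linear=[
    [6,0,0],
    [6,0,0],
    [6,0,0],
    [6,0,0],
    [5,0,0],
    [5,0,0],
    [5,0,0],
    [4,0,0],
    [2,0,0],
    [0,0,0],
  ],
  roll=[0,0,0,0,0,0,0,0,0,0],
  claw=[94,94,94,94,94,94,94,94,94,94],
)

```text
time_s: 6.2
eef_pos: [0.4875, 0.0591, 0.304]
orientation: [-3.141, 0.0, 0.117]
wrist_force: [0.3, 0.2, 0.5]
gripper_width: 0.094
```

```bash
python3 st.py
```

```text
t 6.2 TCP con [-55.9  -1.2 304. ] far edge x 3.6 tipz 285.0 rpy [-3.1  0.   0.1] F con [np.float64(0.3), np.float64(0.2), np.float64(0.5)] w 0.09396009889371713
```

>>> drive_tool(
  linear=[
    [1,0,0],
    [1,0,0],
    [1,0,0],
    [1,0,0],
    [0,0,0],
    [-10,0,0],
    [-20,0,0],
    [-30,0,0],
    [-40,0,0],
    [-40,0,0],
  ],
  roll=[0,0,0,0,0,0,0,0,0,0],
  claw=[94,94,94,94,94,94,94,94,94,94],
)

```text
time_s: 7.45
eef_pos: [0.351, 0.0431, 0.3037]
orientation: [3.141, -0.001, 0.116]
wrist_force: [-0.0, -0.4, 0.4]
gripper_width: 0.0942
```

```bash
python3 st.py; cat > look.py <<'E'
import sys,cv2,numpy as np
from h import *
k=sys.argv[1]
ims=[]
for n in ['scene','top']:
    im,d=robot.capture(n); cv2.imwrite(f'pics/{n}{k}.png',im); np.save(f'{n}{k}.npy',d)
a=cv2.imread(f'pics/top{k}.png')[130:330,150:370]; a=cv2.resize(a,None,fx=2,fy=2,interpolation=3)
b=cv2.imread(f'pics/scene{k}.png')[110:335,190:390]; b=cv2.resize(b,(355,400),interpolation=3)
cv2.imwrite(f'pics/m{k}.png',np.hstack([a,b]))
E
python3 look.py 2
```

```text
t 7.45 TCP con [-193.4   -1.5  303.7] far edge x -133.9 tipz 284.7 rpy [ 3.1 -0.   0.1] F con [np.float64(-0.1), np.float64(-0.4), np.float64(0.4)] w 0.09418047663102366
```

View pics/m2.png

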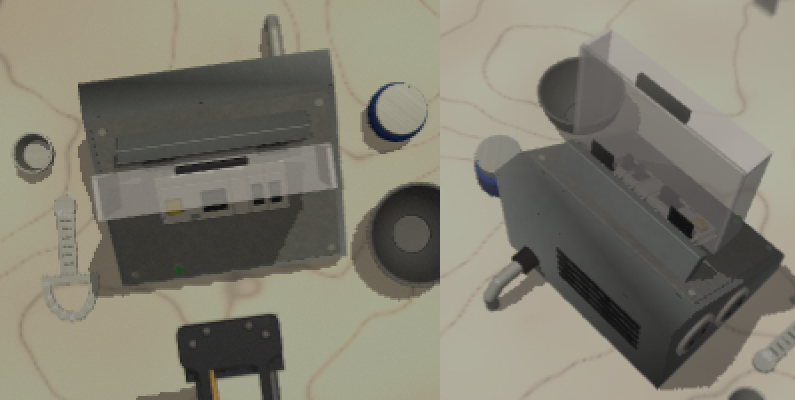

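The cover has not moved: its left outer corner is still at row 218, col 197. I need to check where the finger really was.

```bash
python3 - <<'E'
from st import *
def w(x,y,z): return world(p,np.array([x,y,z])/1000)[0]
# pic1: TCP con -101.1,-1.6,304
for nm,P in dict(fartip=(-47.8,-1.6,285),neartip=(-154,-1.6,285),bodyfront=(-12.6,-1.6,382)).items():
    print(nm,proj('scene',w(*P)),proj('top',w(*P)))
print('pic2 body', proj('top',w(-193.4+88.5,-1.5,381.7)))
d=np.load('top2.npy')
for rc in [(291,265),(289,255),(289,275),(310,265),(218,240),(212,250),(225,240),(228,240)]:
    print(rc,d[rc],toc(deproj('top',rc,d[rc])) )
ds=np.load('scene2.npy')
im=cv2.imread('pics/scene1.png')[90:190,280:420]; cv2.imwrite('pics/z1.png',cv2.resize(im,None,fx=5,fy=5,interpolation=3))
E
```

```text
fartip [[156.9 333.9]] [[242.5 261.1]]
neartip [[124.6 375. ]] [[305.3 269.5]]
bodyfront [[126.2 324.6]] [[219.3 255.9]]
pic2 body [[281.7 264.1]]
(291, 265) 0.58677316 [-110.1   -3.9  456.8]
(289, 255) 1.0400465 [-153.4   35.9   -0.3]
(289, 275) 0.5862877 [-109.2  -17.1  457.4]
(310, 265) 0.58632237 [-134.7   -0.6  455.7]
(218, 240) 0.74710125 [ -3.2  27.1 302.5]
(212, 250) 0.7319731 [  3.4   8.7 318.2]
(225, 240) 0.74966675 [-14.5  28.8 299.2]
(228, 240) 0.74593365 [-19.6  29.2 302.6]
```

View pics/z1.png

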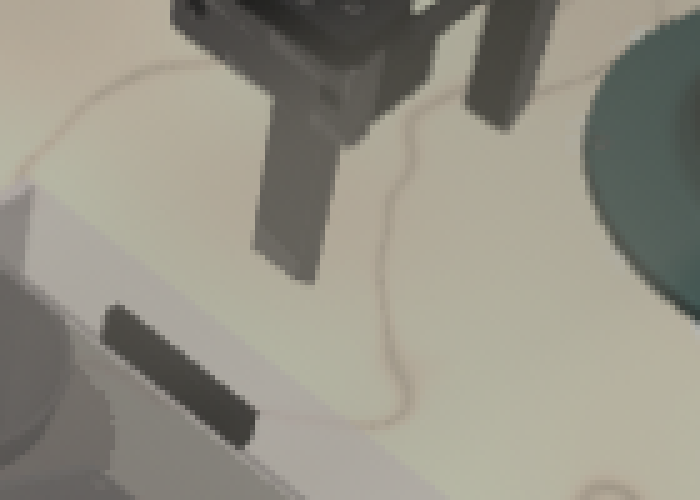

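```bash
python3 - <<'E'
from st import *
def w(x,y,z): return world(p,np.array([x,y,z])/1000)[0]
q=show()
for x in (53.2,-53.2):
  for z in (-19,0): print(x,z,proj('scene',w(q[0]+x,q[1],q[2]+z)))
im=cv2.imread('pics/scene2.png')[40:140,360:500]; cv2.imwrite('pics/z2.png',cv2.resize(im,None,fx=5,fy=5,interpolation=3))
ds=np.load('scene2.npy')
for c in range(385,402,3):
  for r in range(90,126,4):
    P=toc(deproj('scene',(r,c),ds[r,c])); 
    if P[2]>150: print((r,c),P)
E
```

```text
t 7.55 TCP con [-194.6   -1.8  304.2] far edge x -135.1 tipz 285.2 rpy [ 3.1 -0.   0.1] F con [np.float64(0.6), np.float64(0.9), np.float64(0.6)] w 0.09401555669777649
53.2 -19 [[128.1 370.3]]
53.2 0 [[120.3 372.3]]
-53.2 -19 [[ 99.  407.3]]
-53.2 0 [[ 91.1 409.9]]
(90, 385) [-140.5    7.1  377.2]
(94, 385) [-144.8    6.6  366. ]
```

View pics/z2.png

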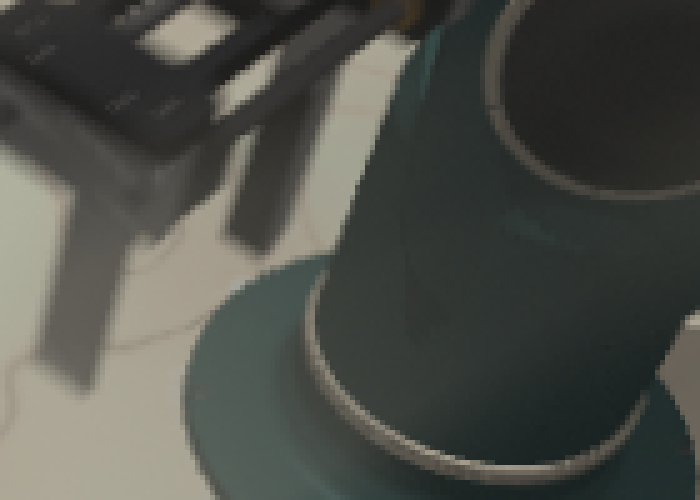

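```bash
python3 - <<'E'
from st import *
ds=np.load('scene2.npy')
for (r,c) in [(80,374),(85,374),(90,373),(95,373),(100,373),(105,372),(108,372),(110,372),(112,372),(114,373),(116,375),(85,412),(80,414),(75,416),(87,410),(89,411)]:
    print((r,c),ds[r,c],toc(deproj('scene',(r,c),ds[r,c])))
K,dd,t,R=cam('scene'); print(t)
# sanity of scene calib: counter points & console corner
for P in [(-100,125,45),(110,125,168),(110,-125,168),(110,125,0)]: print(P,proj('scene',world(p,np.array(P)/1000)[0]))
E
```

```text
(80, 374) 1.2198259 [-541.6 -253.6    1.1]
(85, 374) 0.6555528 [-134.3  -10.3  379.5]
(90, 373) 0.6644866 [-134.8  -10.3  369.2]
(95, 373) 0.6728988 [-135.9   -8.9  359.1]
(100, 373) 0.67829293 [-134.9   -6.1  351.1]
(105, 372) 0.68783087 [-135.4   -6.   340. ]
(108, 372) 0.6914942 [-135.    -4.4  334.8]
(110, 372) 0.69452924 [-135.1   -3.6  330.9]
(112, 372) 0.69919354 [-136.3   -3.3  325.8]
(114, 373) 0.69817394 [-134.8    0.2  324.8]
(116, 375) 1.1445107 [-432.  -160.1    0.2]
(85, 412) 0.7365544 [-240.1    1.8  325.1]
(80, 414) 0.7286049 [-241.7    1.7  335.2]
(75, 416) 0.71656233 [-239.9    3.1  347.9]
(87, 410) 0.7458758 [-242.6   -1.8  316.7]
(89, 411) 1.2016295 [-590.4 -157.5    1.3]
[0.8 0.4 0.8]
(-100, 125, 45) [[253.4 383.3]]
(110, 125, 168) [[299.  317.6]]
(110, -125, 168) [[205.6 219.6]]
(110, 125, 0) [[329.7 310.7]]
```

The depth shows the open fingers end about 12 mm above the TCP reading, not 19 mm below it. They passed over the rim at z 302. The back face offset (59.5 mm) is confirmed. I'll go 32 mm lower and push again.

>>> drive_tool(
  linear=[
    [0,0,32],
    [30,0,0],
    [30,0,0],
    [30,0,0],
    [8,0,0],
    [8,0,0],
    [8,0,0],
    [8,0,0],
    [8,0,0],
    [0,0,0],
  ],
  roll=[0,0,0,0,0,0,0,0,0,0],
  claw=[94,94,94,94,94,94,94,94,94,94],
)

```text
time_s: 8.8
eef_pos: [0.482, 0.0586, 0.272]
orientation: [-3.141, -0.0, 0.117]
wrist_force: [-0.5, -0.6, -0.2]
gripper_width: 0.094
```

```bash
python3 st.py; python3 look.py 3
```

```text
t 8.8 TCP con [-61.5  -1.1 272. ] far edge x -2.0 tipz 253.0 rpy [-3.1 -0.   0.1] F con [np.float64(-0.6), np.float64(-0.5), np.float64(-0.2)] w 0.09401720400586736
```

View pics/m3.png

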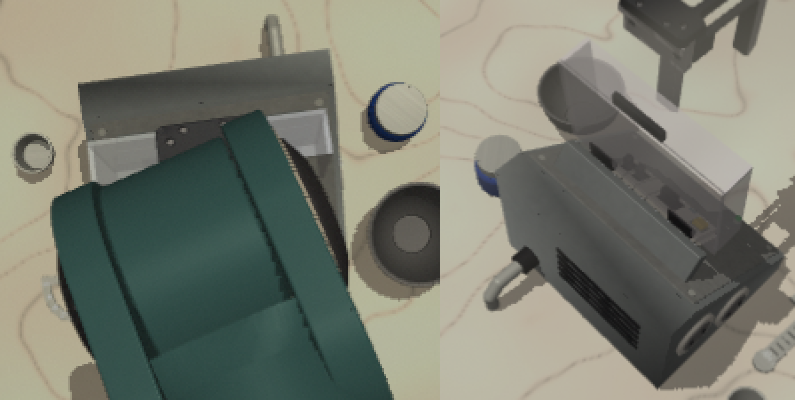

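The cover is moving back now. I'll push it on to the stop.

>>> drive_tool(
  linear=[
    [3,0,0],
    [2,0,0],
    [2,0,0],
    [1,0,0],
    [1,0,0],
    [0,0,0],
    [0,0,0],
    [0,0,0],
    [0,0,0],
    [0,0,0],
  ],
  roll=[0,0,0,0,0,0,0,0,0,0],
  claw=[94,94,94,94,94,94,94,94,94,94],
)

```text
time_s: 10.15
eef_pos: [0.4892, 0.0592, 0.272]
orientation: [3.141, 0.003, 0.117]
wrist_force: [-18.2, -4.1, 14.5]
gripper_width: 0.0936
```

```bash
python3 st.py; python3 look.py 4;python3 - <<'E'
from st import *
im=cv2.imread('pics/scene4.png')
for th in [2.25,2.3,2.35]:
    def cov(y,l=128,o=2):
        dirv=np.array([-np.cos(th),0,np.sin(th)]); nrm=np.array([np.sin(th),0,np.cos(th)])
        return world(p,pan(*(np.array([66,y,38])+l*dirv+o*nrm)))[0]
    print(th,[proj('scene',cov(y)).round(1) for y in (100,-100)],[proj('top',cov(y)).round(1) for y in (100,-100)],[proj('top',cov(y,128,-36)).round(1) for y in (100,-100)])
im=im[110:230,250:390]; cv2.imwrite('pics/z4.png',cv2.resize(im,None,fx=5,fy=5,interpolation=3))
E
```

```text
t 10.15 TCP con [-54.2  -1.3 272. ] far edge x 5.3 tipz 253.0 rpy [3.1 0.  0.1] F con [np.float64(-18.6), np.float64(-2.0), np.float64(14.5)] w 0.09360061725216852
2.25 [array([[217.6, 350.4]]), array([[141.5, 257.8]])] [array([[203.7, 193.8]]), array([[187.6, 313.5]])] [array([[226.3, 196.4]]), array([[210.2, 316.8]])]
2.3 [array([[220.4, 347.4]]), array([[143.8, 254.9]])] [array([[199.9, 193.5]]), array([[183.9, 312.9]])] [array([[222.4, 195.7]]), array([[206.2, 316.3]])]
2.35 [array([[223.4, 344.4]]), array([[146.3, 252. ]])] [array([[196.2, 193.1]]), array([[180.2, 312.4]])] [array([[218.4, 195.2]]), array([[202.2, 315.8]])]
```

View pics/z4.png

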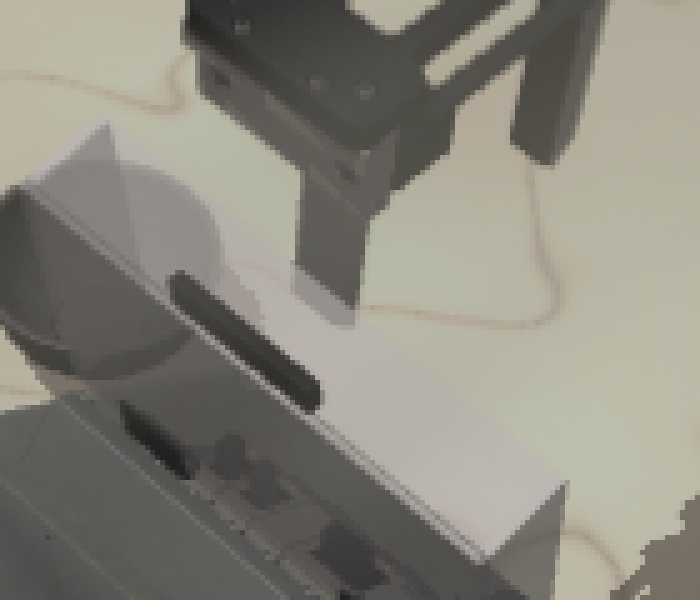

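View pics/m4.png

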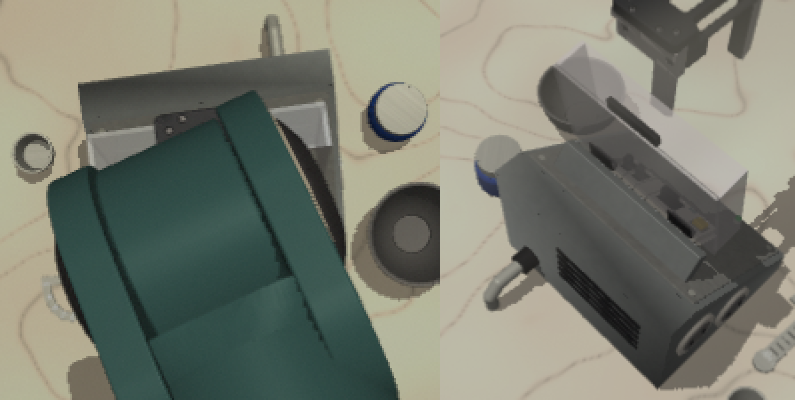

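```bash
python3 - <<'E'
from st import *
C,S=np.cos(p[2]),np.sin(p[2])
def hit(rc,xc):
    t,r=ray('scene',rc); a=toc(t); b=toc(t+r); k=(xc-a[0])/(b[0]-a[0]); return a+k*(b-a)
# pic2 TCP (-194.6,-1.8,304.2) ; pic4 TCP (-54.2,-1.3,272)
for z,xc in [((392,85),-135.1),((362,40),-135.1)]: print('p2',hit((40+z[0]/5,360+z[1]/5),xc)-[0,0,304.2])
for z,xc in [((325,352),5.3),((292,293),5.3)]: print('p4',hit((110+z[0]/5,250+z[1]/5),xc)-[0,0,272])
print(toc(robot.camera_params('scene')['xyz']))
E
```

```text
p2 [-135.1    9.4   17.1]
p2 [-135.1   -9.8   16.8]
p4 [ 5.3 16.3 29.2]
p4 [ 5.3 -8.6 22.6]
[328.8 262.  828.1]
```

Cover is at its stop (18 N reaction, edge at row 222, col 346, about 2.33 rad). Next I back off and come down in front of the button.

>>> drive_tool(
  linear=[
    [-20,0,0],
    [-20,-12,0],
    [0,-10,30],
    [0,-10,35],
    [0,-10,35],
    [0,-10,35],
    [0,0,15],
    [0,0,5],
    [2,0,2],
    [0,0,0],
  ],
  roll=[0,0.003,0,0,0,0,0,0,0,0],
  claw=[94,94,94,94,94,94,94,94,94,94],
)

```text
time_s: 11.5
eef_pos: [0.4475, 0.1064, 0.1158]
orientation: [3.141, -0.001, 0.113]
wrist_force: [0.3, 0.1, -0.9]
gripper_width: 0.094
```

```bash
python3 st.py; python3 look.py 5; python3 - <<'E'
import cv2
im=cv2.imread('pics/scene5.png')[150:270,260:400]; cv2.imwrite('pics/z5.png',cv2.resize(im,None,fx=5,fy=5,interpolation=3))
E
```

```text
t 11.5 TCP con [-90.3  50.3 115.8] far edge x -30.8 tipz 96.8 rpy [ 3.1 -0.   0.1] F con [np.float64(0.4), np.float64(0.1), np.float64(-0.9)] w 0.093991071431226
```

View pics/z5.png

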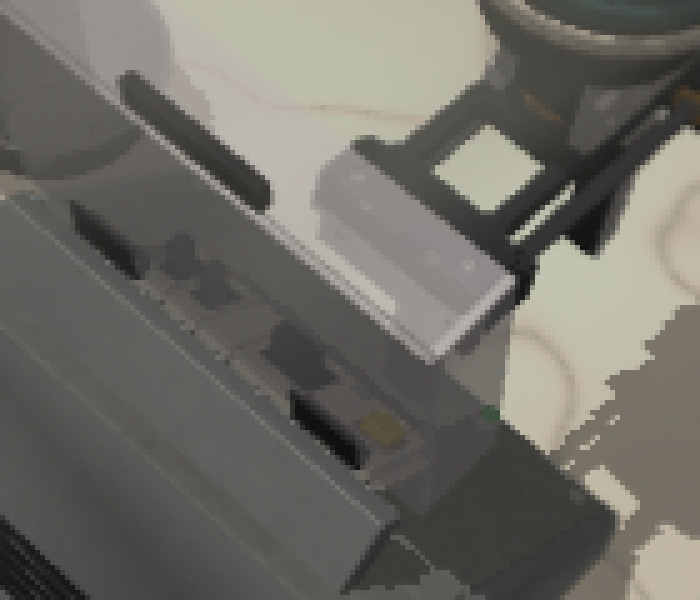

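>>> drive_tool(
  linear=[
    [0.6,-0.7,0.8],
    [0.6,0,0.8],
    [0.6,0,0.8],
    [0.6,0,0.8],
    [0.6,0,0.8],
    [0.6,0,0.8],
    [0.6,0,0.8],
    [0.6,0,0.8],
    [0,0,0],
    [0,0,0],
  ],
  roll=[0,0,0,0,0,0,0,0,0,0],
  claw=[94,94,94,94,94,94,94,94,94,94],
)

```text
time_s: 12.85
eef_pos: [0.4515, 0.1079, 0.1087]
orientation: [-3.142, 0.0, 0.114]
wrist_force: [0.0, -0.3, 0.2]
gripper_width: 0.094
```

```bash
python3 st.py
```

```text
t 12.85 TCP con [-86.2  51.4 108.7] far edge x -26.7 tipz 89.7 rpy [-3.1  0.   0.1] F con [np.float64(-0.0), np.float64(-0.3), np.float64(0.2)] w 0.09401035347741697
```

>>> drive_tool(
  linear=[
    [0.5,0,0.8],
    [0.5,0,0.8],
    [0.5,0,0.8],
    [0.5,0,0.8],
    [0.5,0,0.8],
    [0,0,0],
    [0,0,0],
    [0,0,0],
    [0,0,0],
    [0,0,0],
  ],
  roll=[0,0,0,0,0,0,0,0,0,0],
  claw=[94,94,94,94,94,94,94,94,94,94],
)

```text
time_s: 14.1
eef_pos: [0.454, 0.1081, 0.1047]
orientation: [-3.142, 0.0, 0.114]
wrist_force: [-0.2, -0.6, 0.8]
gripper_width: 0.094
```

```bash
python3 st.py; python3 look.py 6; python3 - <<'E'
import cv2
im=cv2.imread('pics/scene6.png')[150:270,260:400]; cv2.imwrite('pics/z6.png',cv2.resize(im,None,fx=5,fy=5,interpolation=3))
E
```

```text
t 14.1 TCP con [-83.7  51.3 104.7] far edge x -24.2 tipz 85.7 rpy [-3.1  0.   0.1] F con [np.float64(-0.2), np.float64(-0.6), np.float64(0.8)] w 0.09395369453667923
```

View pics/z6.png

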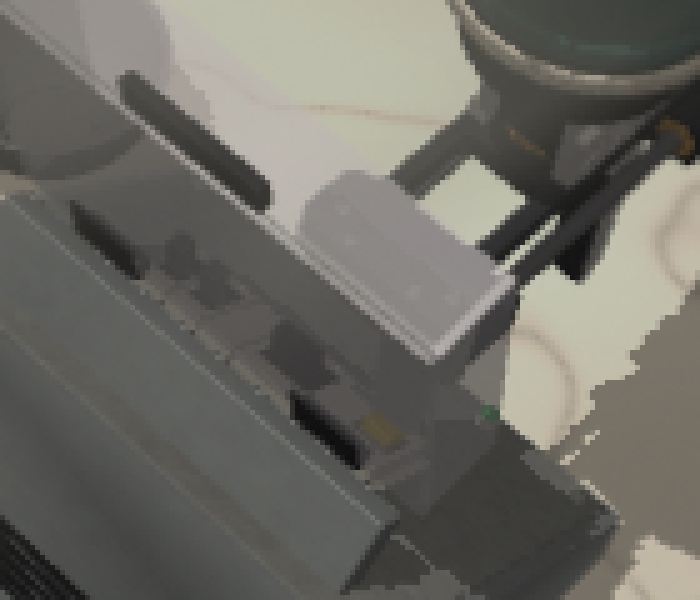

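>>> drive_tool(
  linear=[
    [0.5,0,0.8],
    [0.5,0,0.8],
    [0.5,0,0.8],
    [0.5,0,0.8],
    [0.5,0,0.8],
    [0,0,0],
    [0,0,0],
    [0,0,0],
    [0,0,0],
    [0,0,0],
  ],
  roll=[0,0,0,0,0,0,0,0,0,0],
  claw=[94,94,94,94,94,94,94,94,94,94],
)

```text
time_s: 15.45
eef_pos: [0.4565, 0.1084, 0.1007]
orientation: [-3.142, 0.0, 0.114]
wrist_force: [-0.6, 0.1, 2.0]
gripper_width: 0.0938
```

```bash
python3 st.py; python3 look.py 7; python3 - <<'E'
import cv2
im=cv2.imread('pics/scene7.png')[150:270,260:400]; cv2.imwrite('pics/z7.png',cv2.resize(im,None,fx=5,fy=5,interpolation=3))
E
```

```text
t 15.45 TCP con [-81.2  51.4 100.7] far edge x -21.7 tipz 81.7 rpy [-3.1  0.   0.1] F con [np.float64(-0.6), np.float64(0.2), np.float64(2.0)] w 0.09380765805429105
```

View pics/z7.png

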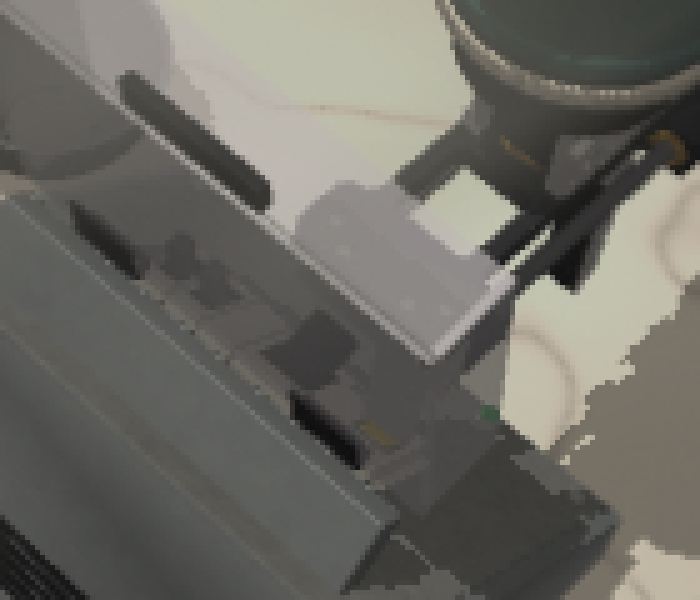

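Lever looks darker and longer now, around (310, 345) in the zoom, so it seems to have tripped. I'll press slightly more to make sure, hold, then retreat.

>>> drive_tool(
  linear=[
    [0.5,0,0.8],
    [0.5,0,0.8],
    [0,0,0],
    [0,0,0],
    [0,0,0],
    [-3,0,-5],
    [-5,0,-5],
    [-10,0,0],
    [-15,0,0],
    [-10,0,0],
  ],
  roll=[0,0,0,0,0,0,0,0,0,0],
  claw=[94,94,94,94,94,94,94,94,94,94],
)

```text
time_s: 16.8
eef_pos: [0.4134, 0.1033, 0.1089]
orientation: [3.141, 0.0, 0.114]
wrist_force: [-0.2, 0.1, 0.7]
gripper_width: 0.094
```

```bash
python3 st.py; python3 look.py 8; python3 - <<'E'
import cv2,numpy as np
im=cv2.imread('pics/scene8.png')[180:260,270:370]; a=cv2.resize(im,None,fx=5,fy=5,interpolation=3)
im=cv2.imread('pics/top8.png')[180:260,200:260]; b=cv2.resize(im,None,fx=5,fy=5,interpolation=3)
a=cv2.convertScaleAbs(np.hstack([a,b]),alpha=1.6)
cv2.imwrite('pics/z8.png',a)
E
```

```text
t 16.8 TCP con [-124.5   51.2  108.9] far edge x -65.0 tipz 89.9 rpy [3.1 0.  0.1] F con [np.float64(-0.2), np.float64(0.1), np.float64(0.7)] w 0.09402785333186278
```

View pics/z8.png

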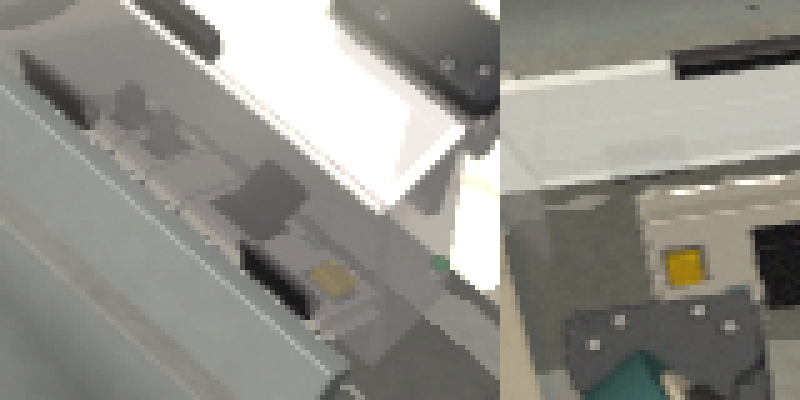

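Top view shows the button out at (685, 265) in the zoom and the black lever lying down. Next I move across to the lever and make contact with its lower end.

>>> drive_tool(
  linear=[
    [0,21,9],
    [0,21,8],
    [10,0,0],
    [5,0,0],
    [3,0,0],
    [2,0,0],
    [1,0,0],
    [1,0,0],
    [0,0,0],
    [0,0,0],
  ],
  roll=[0,0,0,0,0,0,0,0,0,0],
  claw=[94,94,94,94,94,94,94,94,94,94],
)

```text
time_s: 18.15
eef_pos: [0.439, 0.0644, 0.0913]
orientation: [3.141, 0.004, 0.115]
wrist_force: [-13.2, 0.7, 1.7]
gripper_width: 0.0941
```

```bash
python3 st.py
```

```text
t 18.15 TCP con [-103.6    9.6   91.3] far edge x -44.1 tipz 72.3 rpy [3.1 0.  0.1] F con [np.float64(-13.0), np.float64(2.2), np.float64(1.7)] w 0.09413501250178558
```

Contact at x -44.1, just as predicted, with 13 N. Now I follow the arc up.

>>> drive_tool(
  linear=[
    [0.5,0,-4],
    [1.5,0,-4],
    [2,0,-3.5],
    [2,0,-3],
    [2.5,0,-2.5],
    [2.5,0,-2],
    [2.5,0,-1.5],
    [2,0,-1],
    [0,0,0],
    [0,0,0],
  ],
  roll=[0,0,0,0,0,0,0,0,0,0],
  claw=[94,94,94,94,94,94,94,94,94,94],
)

```text
time_s: 19.4
eef_pos: [0.4567, 0.0662, 0.1135]
orientation: [-3.142, 0.0, 0.114]
wrist_force: [0.1, -0.8, 0.2]
gripper_width: 0.0939
```

```bash
python3 st.py; python3 look.py 9; python3 - <<'E'
import cv2,numpy as np
im=cv2.imread('pics/scene9.png')[180:260,270:370]; a=cv2.resize(im,None,fx=5,fy=5,interpolation=3)
im=cv2.imread('pics/top9.png')[180:260,200:260]; b=cv2.resize(im,None,fx=5,fy=5,interpolation=3)
a=cv2.convertScaleAbs(np.hstack([a,b]),alpha=1.6)
cv2.imwrite('pics/z9.png',a)
E
```

```text
t 19.4 TCP con [-85.8   9.4 113.5] far edge x -26.3 tipz 94.5 rpy [-3.1  0.   0.1] F con [np.float64(0.0), np.float64(-0.8), np.float64(0.2)] w 0.09389006702422634
```

View pics/z9.png

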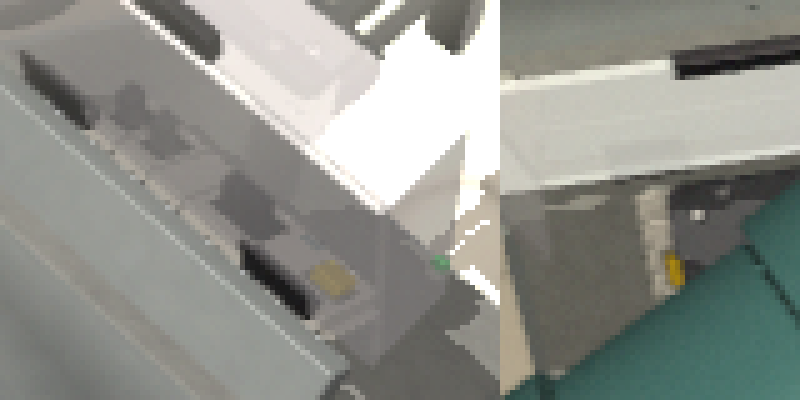

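The lever in the scene view sits at cols 314–328, rows 214–228, matching its original up position, and the contact force is gone. I retreat, rise over the cover and put the far finger behind it.

>>> drive_tool(
  linear=[
    [-20,0,0],
    [-20,0,-17],
    [0,0,-45],
    [0,0,-45],
    [0,0,-45],
    [0,0,-45],
    [0,4,-10],
    [0,4,0],
    [0,0,0],
    [0,0,0],
  ],
  roll=[0,0,0,0,0,0,0,0,0,0],
  claw=[94,94,94,94,94,94,94,94,94,94],
)

```text
time_s: 20.75
eef_pos: [0.4175, 0.0538, 0.3197]
orientation: [-3.14, 0.001, 0.114]
wrist_force: [-0.3, -0.1, -0.5]
gripper_width: 0.094
```

```bash
python3 st.py; python3 look.py 10; python3 - <<'E'
import cv2,numpy as np
def z(k):
    im=cv2.imread(f'pics/scene{k}.png')[190:250,270:345]; a=cv2.resize(im,None,fx=5,fy=5,interpolation=3)
    return cv2.convertScaleAbs(a,alpha=1.7)
cv2.imwrite('pics/z10.png',np.hstack([z(10),z(4)]))
E
```

```text
t 20.75 TCP con [-126.1    1.5  319.7] far edge x -66.6 tipz 300.7 rpy [-3.1  0.   0.1] F con [np.float64(-0.3), np.float64(-0.1), np.float64(-0.5)] w 0.09395674419250244
```

View pics/z10.png

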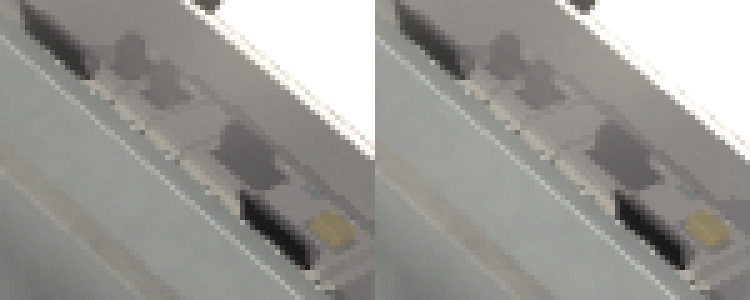

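Before (right) and after (left) look identical: wide lever up, small levers up, button out. Now over the cover and down behind it.

>>> drive_tool(
  linear=[
    [20,0,-10],
    [35,0,0],
    [35,0,0],
    [30,0,0],
    [18,0,0],
    [0,0,0],
    [0,0,30],
    [0,0,30],
    [0,0,12],
    [0,0,0],
  ],
  roll=[0,0,0,0,0,0,0,0,0,0],
  claw=[94,94,94,94,94,94,94,94,94,94],
)

```text
time_s: 22.1
eef_pos: [0.5547, 0.0692, 0.2587]
orientation: [-3.142, 0.001, 0.114]
wrist_force: [0.0, 0.0, 0.3]
gripper_width: 0.0938
```

```bash
python3 st.py; python3 look.py 11
```

```text
t 22.1 TCP con [ 11.9   1.2 258.7] far edge x 71.4 tipz 239.7 rpy [-3.1  0.   0.1] F con [np.float64(0.0), np.float64(-0.0), np.float64(0.3)] w 0.09376377087658944
```

View pics/m11.png

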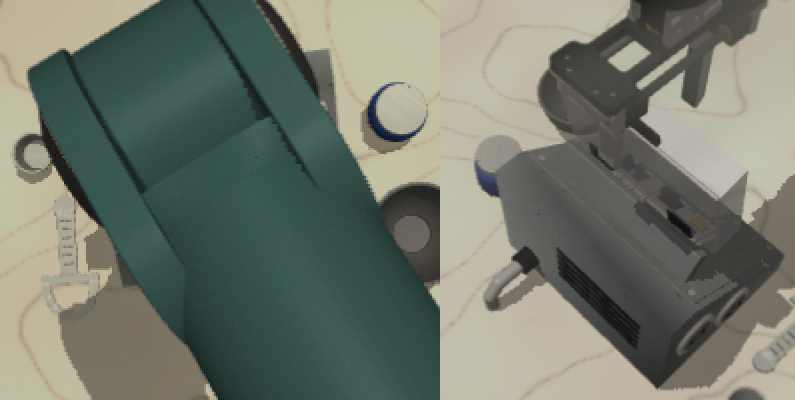

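The finger is behind the tab. I swing the cover forward and over.

>>> drive_tool(
  linear=[
    [-15,0,0],
    [-15,0,0],
    [-15,0,0],
    [-15,0,0],
    [-15,0,0],
    [-15,0,0],
    [-6,0,2],
    [-13,0,10],
    [-13,0,11],
    [-10,0,14],
  ],
  roll=[0,0,0,0,0,0,0,0,0,0],
  claw=[94,94,94,94,94,94,94,94,94,94],
)

```text
time_s: 23.45
eef_pos: [0.4234, 0.0541, 0.2212]
orientation: [3.141, -0.0, 0.114]
wrist_force: [1.1, 0.7, 0.2]
gripper_width: 0.0941
```

```bash
python3 st.py; python3 look.py 12
```

```text
t 23.45 TCP con [-120.2    1.2  221.2] far edge x -60.7 tipz 202.2 rpy [ 3.1 -0.   0.1] F con [np.float64(1.2), np.float64(0.6), np.float64(0.2)] w 0.09411379716988057
```

View pics/m12.png

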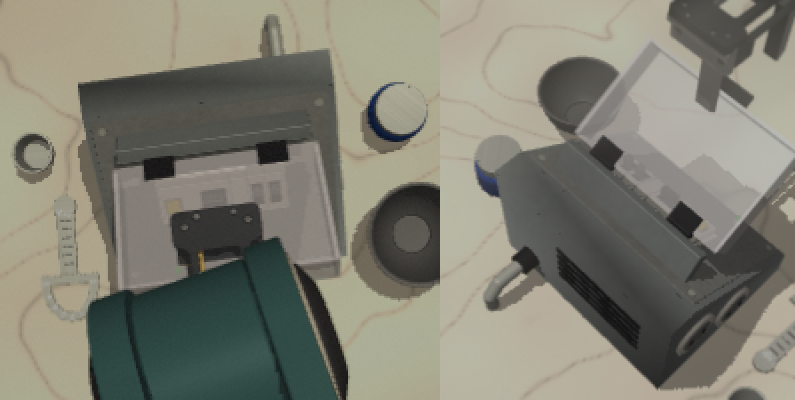

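Cover is swinging forward with the finger on its outer face near the tab. Continuing down.

>>> drive_tool(
  linear=[
    [-10,0,14],
    [-5,0,16],
    [-5,0,17],
    [0,0,17],
    [0,0,17],
    [4,0,16],
    [4,0,14],
    [0,0,0],
    [0,0,0],
    [0,0,0],
  ],
  roll=[0,0,0,0,0,0,0,0,0,0],
  claw=[94,94,94,94,94,94,94,94,94,94],
)

```text
time_s: 24.8
eef_pos: [0.4121, 0.0529, 0.1109]
orientation: [3.141, -0.001, 0.114]
wrist_force: [-0.2, -0.3, 0.8]
gripper_width: 0.0941
```

```bash
python3 st.py; python3 look.py 13
```

```text
t 24.8 TCP con [-131.5    1.3  110.9] far edge x -72.0 tipz 91.9 rpy [ 3.1 -0.   0.1] F con [np.float64(-0.2), np.float64(-0.3), np.float64(0.8)] w 0.0941170562271375
```

View pics/m13.png

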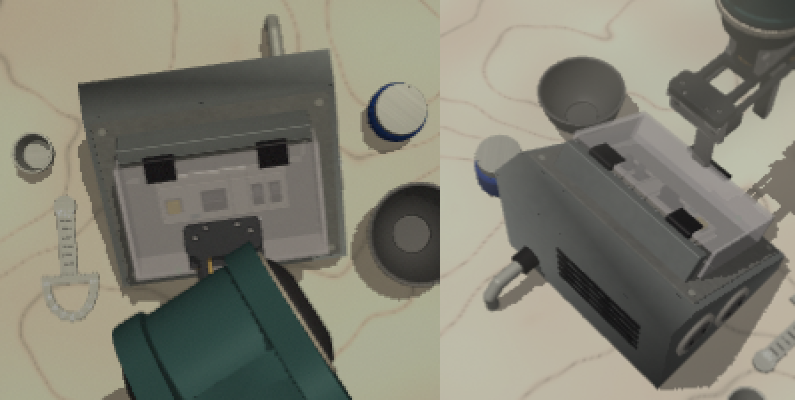

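>>> drive_tool(
  linear=[
    [0,0,3],
    [0,0,3],
    [0,0,2],
    [0,0,2],
    [0,0,2],
    [0,0,2],
    [0,0,1],
    [0,0,1],
    [0,0,0],
    [0,0,0],
  ],
  roll=[0,0,0,0,0,0,0,0,0,0],
  claw=[94,94,94,94,94,94,94,94,94,94],
)

```text
time_s: 26.15
eef_pos: [0.4122, 0.0531, 0.0951]
orientation: [3.141, -0.0, 0.114]
wrist_force: [-8.1, -2.0, 21.9]
gripper_width: 0.0938
```

```bash
python3 st.py
```

```text
t 26.15 TCP con [-131.4    1.4   95.1] far edge x -71.9 tipz 76.1 rpy [ 3.1 -0.   0.1] F con [np.float64(-8.3), np.float64(-1.1), np.float64(21.9)] w 0.09375528178849933
```

22 N, and the height matches the closed surface (113 mm): shut. I lift off and check.

>>> drive_tool(
  linear=[
    [0,0,-5],
    [-5,0,-20],
    [-5,0,-40],
    [0,0,-45],
    [0,30,-45],
    [-10,45,0],
    [-10,45,0],
    [-10,45,0],
    [-5,45,0],
    [0,0,0],
  ],
  roll=[0,0,0,0,0,0,0,0,0,0],
  claw=[94,94,94,94,94,94,94,94,94,94],
)

```text
time_s: 27.4
eef_pos: [0.3906, -0.1631, 0.2492]
orientation: [-3.14, 0.0, 0.11]
wrist_force: [0.1, 1.2, -0.4]
gripper_width: 0.0941
```

```bash
python3 st.py; python3 look.py 14; python3 - <<'E'
from st import *
d=np.load('top14.npy')
for x in (-50,-20,20,50):
    for y in (-70,0,70):
        P=world(p,pan(x,y,40))[0]; r,c=np.round(proj('top',P)[0]).astype(int); Q=toc(deproj('top',(r,c),d[r,c]))/1000
        print(x,y,'panel z',((Q-P0)@PZ*1000).round(1),end=' ; ')
print()
def cov(th,y,l=128,o=2):
    dirv=np.array([-np.cos(th),0,np.sin(th)]); nrm=np.array([np.sin(th),0,np.cos(th)])
    return world(p,pan(*(np.array([66,y,38])+l*dirv+o*nrm)))[0]
for th in (0,.06,.12): print(th,[proj(n,cov(th,y)).round(1).tolist() for n in('top','scene') for y in (100,-100)])
a=cv2.imread('pics/top0.png').astype(int);b=cv2.imread('pics/top14.png').astype(int)
for nm in ['bowl','jar','dappen_cup','tray_gauge']:
    r=robot.find_in('top',nm); print(nm,r[0] if r else None)
E
```

```text
t 27.4 TCP con [-177.5 -210.9  249.2] far edge x -118.0 tipz 230.2 rpy [-3.1  0.   0.1] F con [np.float64(0.3), np.float64(1.2), np.float64(-0.4)] w 0.09414639660438821
-50 -70 panel z 39.4 ; -50 0 panel z 41.8 ; -50 70 panel z 40.4 ; -20 -70 panel z 42.8 ; -20 0 panel z 39.9 ; -20 70 panel z 41.4 ; 20 -70 panel z 41.6 ; 20 0 panel z 42.3 ; 20 70 panel z 42.8 ; 50 -70 panel z 42.1 ; 50 0 panel z 41.9 ; 50 70 panel z 40.7 ; 
0 [[[266.4, 218.0]], [[253.7, 313.2]], [[236.0, 375.2]], [[176.2, 302.4]]]
0.06 [[[268.6, 217.8]], [[255.8, 313.8]], [[233.1, 377.2]], [[173.3, 304.0]]]
0.12 [[[270.6, 217.6]], [[257.7, 314.3]], [[230.2, 379.1]], [[170.4, 305.4]]]
bowl {'location': [250.9, 359.8], 'score': 0.61}
jar {'location': [186.3, 348.7], 'score': 0.72}
dappen_cup {'location': [206.2, 166.3], 'score': 0.83}
tray_gauge {'location': [267.3, 181.1], 'score': 0.76}
```

View pics/m14.png

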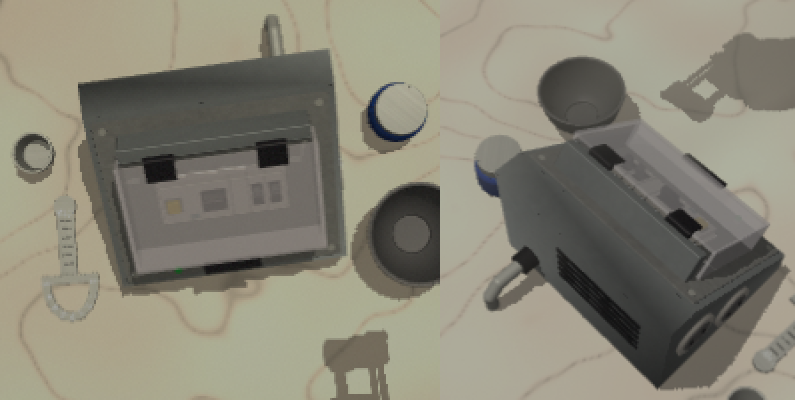

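The outer surface is about 41 mm above the face at every checked point, with no slope, so the cover is closed. The loose items are unchanged and the arm is clear.

```bash
python3 -c "
from plant import robot
print(robot.sign_off())"
```

```text
the job is handed in; nothing more can be done
None
```

The job is done and handed in at about 27.5 s of the 48 s allowed; no verdict was given. I pushed the cover back to its stop, pressed the test button so the lever dropped, and let the button come out again. Then I lifted the lever until it snapped up and closed the cover.

**Last checks:**
- **Cover:** closed. Its surface is level about 41 mm above the face (40 mm expected), and pushing it shut ended firmly at 22 N.
- **Levers and button:** before I closed the cover, all three levers and the button looked exactly as they did before the test. After closing I only saw them through the clear cover, where nothing looked out of place.
- **Loose items:** the bowl, jar, dappen cup and tray gauge look unmoved. The network's positions for them shifted by only a few pixels, which I put down to its own scatter.
- **Robot:** the arm was clear of everything at hand-in.

**What went wrong or disagreed:**
- **First push missed:** my first push at the cover passed over its rim. With the gripper open, the fingertips ended about 17 mm above the TCP reading, not 19 mm below it as the description says. I measured this in the depth image and corrected for it.
- **Weak button force:** the wrist sensor showed only about 2 N at the button, less than the 4 to 5 N stated. I judged that the lever had tripped from the pictures.

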